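# Funnel in the bottle, then crack the stuck brush-pot lid

### The job

Get ready to decant the thinner: first lift the green funnel out of its wooden block and set it fully home and upright in the neck of the open amber bottle, and let go of it. Then take the red lid of the brush pot in the vise by its black knob, pull it straight up until its sticky seal breaks, and finish while still holding it level over the pot, open by 2 to 3 cm so that it can air; do not let it fly up wide open, do not knock the bottle over, and leave the other things on the bench alone.

Things in the scene. Friction and masses are not known exactly. Their poses are not given: they have to be found in the camera images.
- funnel_mid (a point): Green plastic funnel, 80 mm tall, 50 g, upright in the drilled block. This point: on its axis half-way up, level with the flat underside of its shoulder (40 mm diameter); z up. Above it a cone 16 mm high, then an upright rim band 54 mm in diameter (16 to 40 mm above this point, 3 mm wall): grip it across the band's outside, from above, at any yaw.
- block: Pale wooden block 75 x 110 x 50 mm (x, y, z), fixed to the bench, origin at the centre of its underside. Its through hole of 33 mm is in the centre; the funnel's shoulder rests on its top, so that the funnel lifts straight out.
- jar_mouth (a point): Centre of the open mouth of the amber glass bottle, in the plane of its top, 125 mm above the bench; z up. Loose, empty, 0.4 to 0.65 kg; body 84 mm in diameter to 80 mm up; neck 38 mm outside, bore 30 mm, 25 mm high. With the funnel home its shoulder lies flat on the mouth: funnel_mid and jar_mouth coincide.
- pot_rim (a point): Centre of the rim of the steel brush pot, 170 mm above the bench; z up. The pot (90 mm in diameter, 100 mm tall, yellow band) is clamped in the blue bench vise and does not move.
- lid_knob (a point): Centre of the upright round black knob (26 mm in diameter, 40 mm tall) in the middle of the pot's red lid (94 mm in diameter, 6 mm thick, 0.13 to 0.25 kg); z up. Lid top 20 mm, lid underside 26 mm below this point. Shut, the underside lies on the rim: this point is then 26 mm above pot_rim.
- lid: The same lid, origin on its axis at its underside. A plug with a rubber gasket reaches 19 mm below it and sticks in the pot. An upward pull of 12 to 20 N frees it: the force peaks in the first 1 to 4 mm of lift, then gives way suddenly, and all drag is gone after 16 mm. Pushed back down it sticks again.
- funnel: The same funnel, origin on its axis at its lower end, 40 mm below funnel_mid. Its tapered stem runs from here up to the shoulder: 40 mm long, 17 mm in diameter at the tip and 26 mm at the shoulder.
- vise: Blue bench vise fixed to the bench, with the pot; origin on the bench under the pot's axis. It reaches 180 mm along its x, 145 mm along -x, 75 mm either way along y; the tops of its jaws are 50 mm below the pot's rim.
- tub: White plastic tub with a lid, 100 mm in diameter, 95 mm tall, origin at the centre of its underside; leave alone.
- oil: Blue oil bottle, 60 mm in diameter, 130 mm tall, origin at the centre of its underside; leave alone.
- driver: Screwdriver lying on the bench; leave alone.
- hammer: Hammer lying on the bench; leave alone.
- paintbrush: Paintbrush lying on the bench; leave alone.
- mug: Blue mug, 80 mm in diameter, 95 mm tall, origin at the centre of its underside; leave alone.
Things that resemble listed ones, but are neither listed nor needed, are in the scene too. What is meant by the lid is not pink or purple, and is the larger of those in its own colour.

How it is judged:
On the way, in this order (a step that is already met when the one before it is completed fails the run):
1. the funnel stands home and upright in the bottle neck, released (horizontal distance between funnel_mid and jar_mouth below 0.005 m and z of funnel_mid in the frame of jar_mouth between -0.004 and 0.004 m and angle between funnel's own z axis and vertical below 0.12 rad and contact force between the fingers and funnel below 0.05 N), for 0.2 s.
2. the lid's seal is broken and the lid is clear of the pot, in the fingers (z of lid_knob in the frame of pot_rim above 0.041 m and contact force between lid and vise below 0.05 N and contact force between the fingers and lid above 1 N), for 0.2 s.
At the end, for the whole second after the job is handed in: Funnel home in the neck: within 5 mm of its axis, 4 mm of the mouth, 7 degrees of upright; bottle upright. The fingers hold the lid still and clear of pot and vise, underside 16 to 40 mm above the rim, within 20 mm of the pot's axis, 8.5 degrees of level (horizontal distance between funnel_mid and jar_mouth below 0.005 m and z of funnel_mid in the frame of jar_mouth between -0.004 and 0.004 m and angle between funnel's own z axis and vertical below 0.12 rad and angle between jar_mouth's own z axis and vertical below 0.1 rad and z of lid_knob in the frame of pot_rim between 0.042 and 0.066 m and horizontal distance between lid_knob and pot_rim below 0.02 m and angle between lid's own z axis and vertical below 0.15 rad and contact force between the fingers and lid above 1 N and contact force between lid and vise below 0.05 N and linear speed of lid below 0.02 m/s); the arm keeps its last pose, push and grip.
It fails at once if the lid flies up wide open (more than 70 mm above the rim) (z of lid_knob in the frame of pot_rim above 0.096 m).
It fails at once if the bottle is knocked over (angle between jar_mouth's own z axis and vertical above 0.5 rad).
It fails at once if another thing on the bench is disturbed (moved more than 30 mm) (distance of any of tub, oil, driver, hammer, paintbrush, mug from where it was at the start of the episode above 0.03 m).
It also fails if it takes over 48 s, if anything falls off the work surface, if the arm or the gripper's body presses on something with over 40 N, if the wrist force passes 120 N, or if a joint passes its speed limit or range.

### The arm

A 7-joint arm with a two-finger parallel gripper is mounted at the origin on the work surface. World frame = base frame: x ahead of the robot, y to its left, z up, the work surface at z = 0. Lengths are in m, angles in rad, forces in N, time in s.
With the tool pointing down it reaches from about 0.35 to 0.9 m from the base axis. Payload 8.1 kg.
Tool frame: the origin (TCP) lies at the very end of the fingers, on their centre line; the grasp point (between the pads) lies 19 mm behind it (arm.grip_depth is the distance from the TCP to the grasp point, in m); x points along the fingers, z is the direction in which the jaws open and shut, and the axes are right-handed (so a half turn about x gives the same grasp; the last joint's range is limited). The gripper opens to 92 mm and grips with 3 to 60 N. Pads are 19 mm wide; open, the fingers measure 130 mm over their backs; the gripper's body (75 mm by 190 mm) begins 47 mm behind the grasp point.
Start: joints at [1.214, 0.434, 0.025, 1.573, -0.012, 1.134, -0.075], TCP at [0.157, -0.605, 0.227] pointing down, gripper open.
Joint ranges: [-2.62, 2.62], [-0.44, 2.09], [-1.27, 1.32], [0.08, 2.57], [-1.32, 4.46], [0.12, 2], [-2.74, 2.74]. Speed limits (rad/s): [2.22, 2.22, 3.01, 3.01, 3.14, 3.14, 3.14].

### API

Orientations are given as a rotation vector (axis times angle).
In Python, from cell import status, cams, arm gives the robot as it stands. The module is installed in compiled form; this text tells all that it offers.
- The arm moves only by the tool step_arm, never from a script. Its argument "rows" is a list of rows, each a list of 7 numbers: the gripper command: -1 is fully open, 1 is shut, values between are in proportion, then the shift along the tool's x, y, z as a fraction of full scale, then the turn, a rotation vector about the tool's x, y, z as a fraction of full scale. In form: [[grip, x, y, z, rx, ry, rz], ...]. A call has 1 to 12 rows; each row is the pose to reach, as a shift and turn from the pose commanded when the call began, along the tool's axes at that moment; what a row does not reach only later rows make up. Full scale, the value 1, is 80 cm for a shift and 60 degrees for a turn. A row lasts 1/12 s, in which the tool goes at most 41.7 mm and 7.16 degrees, less where a joint would pass 70% of its speed; a pose out of reach is approached as far as the arm can. A call with a number of a shift or a turn outside -1 to 1 is refused whole. A call with a gripper value outside its range is refused whole. The fingers move at their own pace and stop on an object; "newtons" is the grip in N (left out, the last holds). Time passes only in rows, so rows that repeat a pose let the fingers close. It gives the time, the measured TCP pose, the force and the opening at its end, in the units of the state.
- status.observe(): the state, without advancing time (a new reading comes with each control period).
- cams.get_image(name): name is "scene" or "top"; returns a dict with "pixels" (384x512x3 uint8, red, green, blue), "range_z" (384x512 float32, m along the optical axis (not along the pixel's ray), 0 where there is no reading), "camera_matrix" (3x3 intrinsics, pixels), "distortion" ([k1, k2, p1, p2, k3] as OpenCV has them; the pictures are not rectified), "eye" and "attitude" of the camera in the world. Camera axes: x right, y down, z forward; pixel columns grow to the right and rows downward; lengths in m; the calibration is good to about 2 mm. A picture is of the moment at which its call begins.
- arm.sign_off(): hands the job in, once; it reports no verdict.
The state is a dict: "clock": time; "joints": joint angles; "dq": joint speeds; "joint_efforts": joint torques, N m; "position": TCP position; "ee_rot": TCP orientation; "force": force on the tool from outside, world axes, zero at the start; "ft_torque": the same for the moment, N m; "width": opening from 0.0 (shut) to 1.0 (fully open).
Only numpy, scipy, OpenCV 4.12 (cv2) and the standard library are available. Lean on these libraries where they do the work, as an engineer would, in place of code of your own. Each camera call takes 0.05 s, during which the arm holds its last target.

## Working session

There is one attempt and no reset: what is moved stays moved. The work goes in short steps, Python scripts to look and compute and a tool call to move; the robot and the scene stay as the last step left them, time stands still between calls to the robot, and variables do not carry over. Pictures are saved under pics/ and viewed, and the job is handed in when it is done.

Besides the shell and the picture viewer there is one more tool, called after "Request:" as name(argument=value, ...) on one line, values as JSON. step_arm: Moves the arm, as the interface text tells. Its arguments: {"type":"object","properties":{"rows":{"type":"array","items":{"type":"array","items":{"type":"number"}}},"newtons":{"type":"number"}},"required":["rows"]}

```bash
mkdir -p pics; ls; python3 - <<'E'
from cell import status,cams,arm
import cv2,numpy as np
s=status.observe(); print(s); print(arm.grip_depth)
for n in("scene","top"):
    d=cams.get_image(n); cv2.imwrite(f"pics/{n}0.png",cv2.cvtColor(d["pixels"],cv2.COLOR_RGB2BGR))
    np.savez(f"pics/{n}0.npz",**d)
    print(n,d["camera_matrix"],d["distortion"],d["eye"],d["attitude"])
E
```

```text
pics
{'clock': 0.0, 'joints': array([ 1.21440718,  0.43524018,  0.02500178,  1.57411103, -0.01157407,
        1.13399607, -0.07511368]), 'dq': array([ 6.88518257e-04, -5.49862079e-04,  1.06107769e-03,  7.66760780e-04,
        9.65276724e-04,  9.15754431e-05, -5.99388625e-04]), 'joint_efforts': array([ 4.39414480e-04, -6.67847013e+01,  9.84627642e-01, -3.14455676e+01,
       -6.07424229e-02,  4.29170066e-02,  1.72022424e-04]), 'position': array([ 0.15670968, -0.60449871,  0.22592924]), 'ee_rot': array([ 1.02121179,  1.32000259, -1.01981862]), 'force': array([ 0.59060357, -0.13294659,  0.20358161]), 'ft_torque': array([ 0.00682567,  0.05339844, -0.02596235]), 'width': 1.000495419939583}
0.0188
scene [[478.59979827   0.         249.23362629]
 [  0.         478.59979827 188.31372502]
 [  0.           0.           1.        ]] [-0.00417266  0.          0.          0.          0.        ] [1.58917922 0.13838095 1.50019519] [-1.75220084 -1.95065305  0.67352516]
top [[374.86973974   0.         250.18715128]
 [  0.         374.86973974 193.21908075]
 [  0.           0.           1.        ]] [0.01957846 0.         0.         0.         0.        ] [0.40531219 0.03031665 1.22637816] [-2.17634704  2.15738414 -0.0986088 ]
```

View pics/scene0.png

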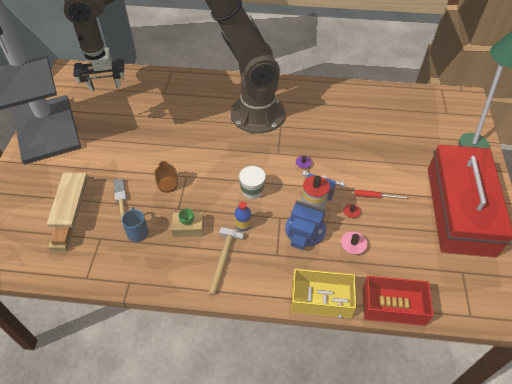

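View pics/top0.png

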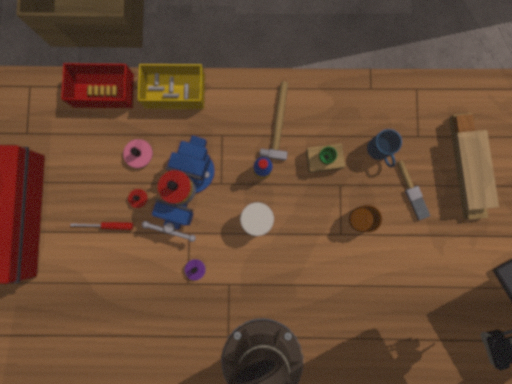

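Candidates in the top view. Lid: large red in the vise (174,187), small red (138,198), pink (137,153), purple (194,270). By the description it is the one at (174,187). Funnel: green (328,155). The lamp is also green. Bottle: amber, open, (363,218). Next I'll check this in a close crop.

```bash
cat > h.py <<'E'
import cv2,numpy as np
from scipy.spatial.transform import Rotation as R
def ray(d,uv):
    p=cv2.undistortPoints(np.array(uv,float).reshape(-1,1,2),d["camera_matrix"],d["distortion"]).reshape(-1,2)
    v=np.c_[p,np.ones(len(p))]@R.from_rotvec(d["attitude"]).as_matrix().T
    return np.array(d["eye"]),v
def onz(d,uv,z):
    e,v=ray(d,uv); return e+v*((z-e[2])/v[:,2])[:,None]
def cloud(d):
    h,w=d["range_z"].shape; u,v=np.meshgrid(np.arange(w),np.arange(h))
    e,r=ray(d,np.stack([u.ravel(),v.ravel()],1))
    P=e+r*d["range_z"].reshape(-1,1); return P.reshape(h,w,3)
E
python3 - <<'E'
from h import *
t=np.load("pics/top0.npz");s=np.load("pics/scene0.npz")
def crop(d,x,y,r): 
    return cv2.resize(cv2.cvtColor(d["pixels"],cv2.COLOR_RGB2BGR)[y-r:y+r,x-r:x+r],(390,390),interpolation=cv2.INTER_CUBIC)
a=np.hstack([crop(t,345,185,45),crop(t,175,187,45)])
cv2.imwrite("pics/crop1.png",a)
a=np.hstack([crop(s,180,200,45),crop(s,318,205,45)])
cv2.imwrite("pics/crop2.png",a)
for n,d in(("top",t),("scene",s)):
    C=cloud(d); hsv=cv2.cvtColor(d["pixels"],cv2.COLOR_RGB2HSV)
    for nm,lo,hi in(("green",(50,90,30),(90,255,255)),("amber",(5,150,40),(16,255,200)),("red",(0,170,60),(4,255,255)),("black",(0,0,0),(180,255,45))):
        m=cv2.inRange(hsv,lo,hi)
        if nm=="red": m|=cv2.inRange(hsv,(172,150,60),(180,255,255))
        k,l,st,ce=cv2.connectedComponentsWithStats(m)
        for i in range(1,k):
            if st[i,4]>15:
                P=C[l==i]; P=P[np.isfinite(P).all(1)]
                print(n,nm,st[i],ce[i].round(1),np.median(P,0).round(3),np.percentile(P[:,2],[5,95]).round(3))
E
```

```text
top green [320 148  16  15 165] [327.2 155.3] [ 0.644 -0.202  0.056] [0.051 0.091]
top amber [60 66  4 21 28] [61.7 76.1] [0.897 0.639 0.078] [0.    0.084]
top amber [128  68   8  19  32] [132.3  77.3] [0.919 0.44  0.005] [-0.001  0.045]
top amber [ 86  84  33  13 218] [102.5  89.8] [0.871 0.536 0.009] [0.003 0.024]
top amber [60 88 11 18 31] [63.8 98.3] [0.833 0.656 0.004] [-0.003  0.083]
top amber [130  89   4  21  32] [132.   99.9] [0.833 0.44  0.004] [-0.001  0.018]
top amber [ 79 104  17   6  32] [ 87.3 106.9] [0.811 0.586 0.005] [-0.001  0.03 ]
top amber [ 99 106  18   3  27] [107.3 107.2] [0.812 0.523 0.005] [-0.     0.015]
top amber [455 115  20  17 222] [464.6 122.8] [ 0.75  -0.635  0.056] [0.051 0.059]
top amber [  0 144  22   4  31] [ 10.5 144.7] [0.683 0.824 0.003] [-0.002  0.151]
top amber [ 37 152   8  24  39] [ 42.5 161.9] [0.626 0.721 0.009] [-0.001  0.043]
top amber [158 171  10  10  16] [161.9 175.2] [0.584 0.333 0.   ] [-0.003  0.049]
top amber [177 180  15  23  51] [186.9 192.5] [0.509 0.213 0.175] [0.154 0.179]
top amber [ 39 183   5  10  17] [ 41.8 187.5] [0.537
[... 2267 characters left out ...]
4] [366.9 193. ] [0.423 0.463 0.024] [0.016 0.031]
scene red [ 366  276   67   47 1134] [402.9 298.4] [0.842 0.572 0.01 ] [0.001 0.083]
scene black [ 68   2  23  20 323] [79.1 12. ] [ 0.207 -0.59   0.6  ] [0.57  0.628]
scene black [223   6  18  15  28] [231.9  14.2] [ 0.057 -0.094  0.527] [0.511 0.546]
scene black [78 35  6  6 26] [80.3 37.7] [ 0.201 -0.619  0.494] [0.478 0.502]
scene black [85 51 20  9 58] [95.2 56. ] [ 0.183 -0.591  0.402] [0.398 0.406]
scene black [78 63 13  8 45] [84.  66.3] [ 0.155 -0.669  0.331] [0.315 0.341]
scene black [112  69   9   9  41] [115.7  73.1] [ 0.175 -0.539  0.32 ] [0.306 0.336]
scene black [78 70 16  8 30] [85.5 73.1] [ 0.196 -0.652  0.333] [0.312 0.341]
```

View pics/crop1.png

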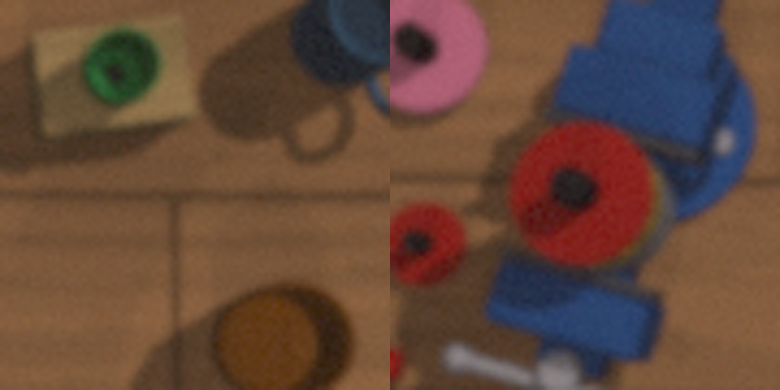

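View pics/crop2.png

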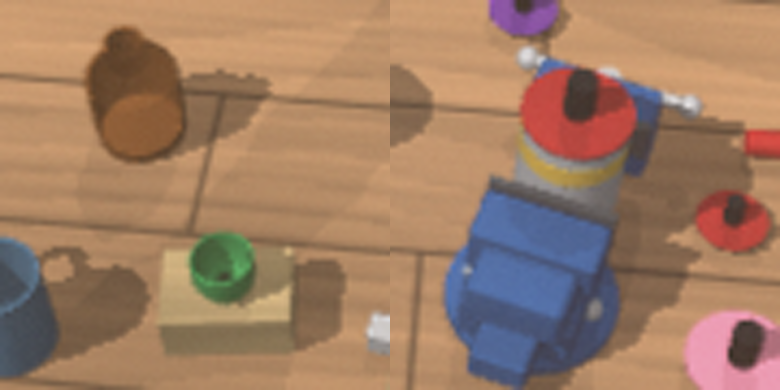

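The crops confirm it: the green funnel sits in the pale block, the amber bottle is upright (bright disc = its base seen through glass), and the large red lid sits on the pot with the yellow band. Next: refined fits.

```bash
python3 - <<'E'
from h import *
t=np.load("pics/top0.npz");s=np.load("pics/scene0.npz")
def circ(P):
    A=np.c_[2*P[:,:2],np.ones(len(P))]; b=(P[:,:2]**2).sum(1); x=np.linalg.lstsq(A,b,rcond=None)[0]
    return x[:2],np.sqrt(x[2]+x[0]**2+x[1]**2)
for n,d in(("top",t),("scene",s)):
    C=cloud(d); hsv=cv2.cvtColor(d["pixels"],cv2.COLOR_RGB2HSV)
    def big(m,c,r=30):
        w=np.zeros_like(m); cv2.circle(w,c,r,255,-1); m=m&w
        cs=max(cv2.findContours(m,cv2.RETR_EXTERNAL,cv2.CHAIN_APPROX_NONE)[0],key=cv2.contourArea); return cs.reshape(-1,2)
    def near(x,y,r,z0,z1): 
        P=C.reshape(-1,3); k=(np.hypot(P[:,0]-x,P[:,1]-y)<r)&(P[:,2]>z0)&(P[:,2]<z1); return P[k],np.argwhere(k.reshape(C.shape[:2]))
    # funnel
    g=big(cv2.inRange(hsv,(45,70,20),(90,255,255)),(327,155) if n=="top" else (186,216))
    e=cv2.minEnclosingCircle(g); print(n,"funnel px",e, onz(d,[e[0]],.09))
    P=onz(d,g,.09); print(" funnel circ",circ(P))
    P,_=near(.635,-.2,.06,.08,.1); print(" funnel rim pts",len(P),(P.max(0)+P.min(0))/2,np.ptp(P,axis=0))
    for z in(.1,.115):
        P,px=near(.445,-.31,.07,z,.14); print(" neck",len(P),P.mean(0) if len(P) else 0,(P.max(0)+P.min(0))/2 if len(P) else 0,np.ptp(P,axis=0))
        if len(P): print(P.round(3)[:40].tolist() if z>.11 else '')
    m=cv2.inRange(hsv,(0,140,60),(6,255,255))|cv2.inRange(hsv,(172,140,60),(180,255,255))
    g=big(m,(174,187) if n=="top" else (318,191),22); e=cv2.fitEllipse(cv2.convexHull(g)); print(" lid",e,onz(d,[e[0]],.176),circ(onz(d,cv2.convexHull(g).reshape(-1,2),.176)))
    P,_=near(.525,.25,.05,.205,.23); print(" knob top",len(P),P.mean(0),(P.max(0)+P.min(0))/2)
    P,_=near(.65,-.2,.09,.043,.056); print(" block top",P.mean(0),cv2.minAreaRect(P[:,:2].astype(np.float32)))
    P,_=near(.525,.25,.06,.168,.185); print(" lidtop",P.mean(0),(P.max(0)+P.min(0))/2,np.ptp(P,axis=0))
E
```

```text
top funnel px ((327.1956481933594, 154.80435180664062), 8.329626083374023) [[ 0.63851961 -0.19540838  0.09      ]]
 funnel circ (array([ 0.63780263, -0.19618344]), np.float64(0.02365159095814369))
 funnel rim pts 75 [ 0.63801548 -0.19948051  0.08740717] [0.05138185 0.05304178 0.01472894]
 neck 113 [ 0.44485148 -0.3170517   0.11790381] [ 0.44575394 -0.31877107  0.11610571] [0.04171631 0.03868232 0.03124885]

 neck 73 [ 0.44475296 -0.3182025   0.12362474] [ 0.44488784 -0.31895777  0.12354614] [0.03508917 0.03830892 0.016368  ]
[[0.462, -0.311, 0.126], [0.462, -0.314, 0.127], [0.462, -0.317, 0.125], [0.462, -0.32, 0.125], [0.462, -0.323, 0.125], [0.462, -0.326, 0.125], [0.46, -0.307, 0.12], [0.459, -0.308, 0.126], [0.46, -0.312, 0.122], [0.46, -0.316, 0.121], [0.46, -0.323, 0.116], [0.46, -0.324, 0.121], [0.459, -0.324, 0.131], [0.459, -0.328, 0.127], [0.456, -0.303, 0.123], [0.456, -0.306, 0.124], [0.457, -0.309, 0.123], [0.457, -0.328, 0.117], [0.457, -0.329, 0.124], [0.457, -0.331, 0.125], [0.454, -0.303, 0.124], [0.454, -0.306, 0.123], [0.454, -0.331, 0.118], [0.454, -0.332, 0.125],
[... 2264 characters left out ...]
], [0.452, -0.305, 0.119], [0.452, -0.3, 0.12], [0.468, -0.326, 0.129], [0.467, -0.323, 0.128], [0.46, -0.322, 0.121], [0.467, -0.315, 0.13]]
 lid ((315.90228271484375, 185.82086181640625), (20.004350662231445, 26.07928466796875), 98.3232421875) [[0.52918132 0.25385898 0.176     ]] (array([0.52841266, 0.25376769]), np.float64(0.04530235809277717))
 knob top 46 [0.53093046 0.25440544 0.21540425] [0.52948481 0.25500673 0.21468727]
 block top [ 0.64722662 -0.19602775  0.05037303] ((0.642866849899292, -0.19853881001472473), (0.080035500228405, 0.11052200198173523), 10.468698501586914)
 lidtop [0.53470171 0.25411353 0.17647646] [0.52991374 0.25391006 0.17614899] [0.09343706 0.09165489 0.01609899]
```

```bash
cat >> h.py <<'E'
def plan(tgt,yaw=None,s=None):
    """tgt: TCP pos; yaw: direction (rad, world) of tool z (jaw axis), tool x straight down; prints fractions"""
    from cell import status
    s=s or status.observe(); M=R.from_rotvec(s["ee_rot"]); p=s["position"]
    sh=M.inv().apply(np.array(tgt)-p)/.8
    if yaw is None: rv=np.zeros(3)
    else:
        x=np.array([0,0,-1.]);z=np.array([np.cos(yaw),np.sin(yaw),0]);y=np.cross(z,x)
        rv=(M.inv()*R.from_matrix(np.c_[x,y,z])).as_rotvec()/np.deg2rad(60)
    print("t",round(s["clock"],2),"pos",p.round(4),"w",round(s["width"],3),"F",np.round(s["force"],2)); print("axes x,y,z",M.as_matrix().T.round(3).tolist(),"yaw",np.arctan2(*M.as_matrix()[[1,0],2]).round(3))
    print("shift",sh.round(4),"turn",rv.round(4)); return sh,rv
E
python3 - <<'E'
from h import *
plan([.639,-.199,.15],0.0);plan([.639,-.199,.15],-1.57);plan([.639,-.199,.15],1.57)
E
```

```text
t 0.1 pos [ 0.1568 -0.6045  0.226 ] w 0.998 F [-0.03 -0.34  0.66]
axes x,y,z [[-0.0, 0.001, -1.0], [0.968, 0.251, -0.0], [0.251, -0.968, -0.001]] yaw -1.317
shift [ 0.0954  0.7108 -0.3392] turn [-1.2577e+00 -1.2000e-03 -8.0000e-04]
t 0.1 pos [ 0.1568 -0.6045  0.226 ] w 0.998 F [-0.03 -0.34  0.66]
axes x,y,z [[-0.0, 0.001, -1.0], [0.968, 0.251, -0.0], [0.251, -0.968, -0.001]] yaw -1.317
shift [ 0.0954  0.7108 -0.3392] turn [ 0.2416 -0.0013  0.0003]
t 0.1 pos [ 0.1568 -0.6045  0.226 ] w 0.998 F [-0.03 -0.34  0.66]
axes x,y,z [[-0.0, 0.001, -1.0], [0.968, 0.251, -0.0], [0.251, -0.968, -0.001]] yaw -1.317
shift [ 0.0954  0.7108 -0.3392] turn [-2.7569e+00 -4.0000e-04 -1.9000e-03]
```

Request:
step_arm(rows=[[-1,0.06,0.711,-0.339,0.2416,0,0],[-1,0.06,0.711,-0.339,0.2416,0,0],[-1,0.06,0.711,-0.339,0.2416,0,0],[-1,0.06,0.711,-0.339,0.2416,0,0],[-1,0.06,0.711,-0.339,0.2416,0,0],[-1,0.06,0.711,-0.339,0.2416,0,0],[-1,0.06,0.711,-0.339,0.2416,0,0],[-1,0.06,0.711,-0.339,0.2416,0,0],[-1,0.06,0.711,-0.339,0.2416,0,0],[-1,0.06,0.711,-0.339,0.2416,0,0],[-1,0.06,0.711,-0.339,0.2416,0,0],[-1,0.06,0.711,-0.339,0.2416,0,0]], newtons=15)

```text
clock: 1.1
position: [0.5392, -0.2831, 0.1884]
ee_rot: [1.209, 1.21, -1.209]
force: [0.0, -0.8, -0.3]
width: 0.998
```

```bash
python3 -c "
from h import *
plan([.639,-.199,.14],-1.5708)"
```

```text
t 1.1 pos [ 0.5392 -0.2831  0.1884] w 0.998 F [ 0.03 -0.77 -0.29]
axes x,y,z [[-0.0, 0.0, -1.0], [1.0, 0.001, -0.0], [0.001, -1.0, -0.0]] yaw -1.57
shift [ 0.0605  0.1248 -0.1051] turn [ 0.0005 -0.0001  0.0005]
```

Request:
step_arm(rows=[[-1,0.06,0.11,-0.094,0,0,0],[-1,0.06,0.11,-0.094,0,0,0],[-1,0.06,0.11,-0.094,0,0,0],[-1,0.06,0.11,-0.094,0,0,0],[-1,0.06,0.11,-0.094,0,0,0],[-1,0.06,0.11,-0.094,0,0,0],[-1,0.06,0.11,-0.094,0,0,0]])

```text
clock: 1.68
position: [0.6253, -0.2111, 0.141]
ee_rot: [1.209, 1.208, -1.211]
force: [-0.0, -0.1, 0.7]
width: 0.996
```

```bash
python3 -c "
from h import *
plan([.639,-.199,.061],-1.5708)"
```

```text
t 1.68 pos [ 0.6253 -0.2111  0.141 ] w 0.996 F [-0.03 -0.08  0.66]
axes x,y,z [[-0.0, -0.001, -1.0], [1.0, -0.001, -0.0], [-0.001, -1.0, 0.001]] yaw -1.572
shift [ 0.1     0.0171 -0.0153] turn [-0.0011  0.001   0.0004]
```

Request:
step_arm(rows=[[-1,0,0.017,-0.0153,-0.001,0.001,0],[-1,0.03,0.017,-0.0153,-0.001,0.001,0],[-1,0.06,0.017,-0.0153,-0.001,0.001,0],[-1,0.08,0.017,-0.0153,-0.001,0.001,0],[-1,0.09,0.017,-0.0153,-0.001,0.001,0],[-1,0.1,0.017,-0.0153,-0.001,0.001,0],[-1,0.1,0.017,-0.0153,-0.001,0.001,0],[-1,0.1,0.017,-0.0153,-0.001,0.001,0]])

```text
clock: 2.35
position: [0.6398, -0.1979, 0.0615]
ee_rot: [1.209, 1.21, -1.208]
force: [1.0, 0.2, 0.3]
width: 1.003
```

```bash
python3 -c "
from h import *
plan([.639,-.199,.061],-1.5708)"
```

```text
t 2.35 pos [ 0.6398 -0.1979  0.0615] w 1.003 F [0.99 0.15 0.26]
axes x,y,z [[0.001, 0.001, -1.0], [1.0, 0.001, 0.001], [0.001, -1.0, -0.001]] yaw -1.57
shift [ 0.0007 -0.001   0.0013] turn [ 0.0009 -0.0006 -0.0007]
```

Request:
step_arm(rows=[[0.5,0,0,0,0,0,0],[1,0,0,0,0,0,0],[1,0,0,0,0,0,0],[1,0,0,0,0,0,0],[1,0,0,0,0,0,0],[1,0,0,0,0,0,0],[1,0,0,0,0,0,0],[1,0,0,0,0,0,0],[1,0,0,0,0,0,0],[1,0,0,0,0,0,0]], newtons=15)

```text
clock: 3.18
position: [0.6397, -0.1973, 0.0609]
ee_rot: [1.209, 1.211, -1.207]
force: [-0.2, -1.0, 2.8]
width: 0.586
```

```bash
python3 - <<'E'
from h import *
from cell import cams
plan([.639,-.199,.2],-1.5708)
o=[]
for n,x,y in(("scene",186,216),("top",327,155)):
    d=cams.get_image(n); p=cv2.cvtColor(d["pixels"],cv2.COLOR_RGB2BGR)
    o.append(cv2.resize(p[y-40:y+40,x-40:x+40],(390,390),interpolation=cv2.INTER_CUBIC))
cv2.imwrite("pics/grip.png",np.hstack(o))
E
```

```text
t 3.18 pos [ 0.6397 -0.1973  0.0609] w 0.586 F [-0.16 -1.04  2.81]
axes x,y,z [[0.0, 0.001, -1.0], [1.0, 0.002, 0.0], [0.002, -1.0, -0.001]] yaw -1.569
shift [-0.1739 -0.0009  0.002 ] turn [ 0.0017 -0.0009 -0.0001]
```

View pics/grip.png

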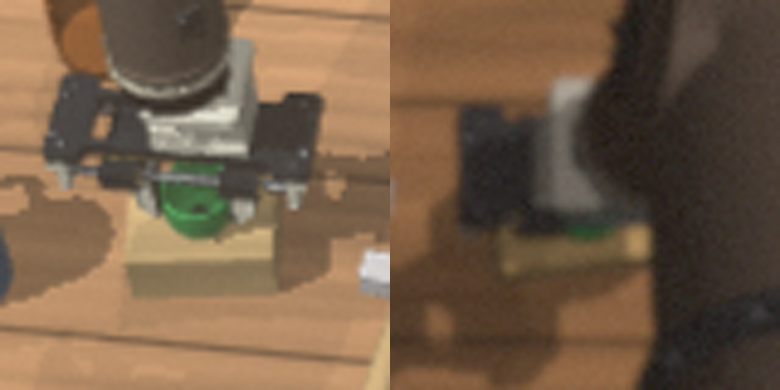

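The scene crop (left half) shows the green band between both fingers, and the width of 0.586 (54 mm) matches. Lifting now.

Request:
step_arm(rows=[[1,-0.02,0,0,0,0,0],[1,-0.04,0,0,0,0,0],[1,-0.07,0,0,0,0,0],[1,-0.1,0,0,0,0,0],[1,-0.14,0,0,0,0,0],[1,-0.18,0,0,0,0,0],[1,-0.19,0,0,0,0,0],[1,-0.193,0,0,0,0,0],[1,-0.193,0,0,0,0,0]])

```text
clock: 4.03
position: [0.6397, -0.1974, 0.2153]
ee_rot: [1.209, 1.21, -1.207]
force: [-0.7, -0.1, -1.2]
width: 0.586
```

```bash
python3 - <<'E'
from h import *
plan([.446,-.318,.213],-1.5708)
E
```

```text
t 4.03 pos [ 0.6397 -0.1974  0.2153] w 0.586 F [-0.65 -0.07 -1.2 ]
axes x,y,z [[0.001, 0.001, -1.0], [1.0, 0.002, 0.001], [0.002, -1.0, -0.001]] yaw -1.569
shift [ 0.0026 -0.2424  0.1503] turn [ 0.0017 -0.0008 -0.0005]
```

Request:
step_arm(rows=[[1,0,-0.012,0.0075,0,0,0],[1,0,-0.036,0.022,0,0,0],[1,0,-0.065,0.04,0,0,0],[1,0,-0.097,0.06,0,0,0],[1,0,-0.13,0.08,0,0,0],[1,0,-0.162,0.1,0,0,0],[1,0,-0.19,0.118,0,0,0],[1,0,-0.212,0.131,0.001,0,0],[1,0.002,-0.23,0.142,0.0017,0,0],[1,0.002,-0.2424,0.1503,0.0017,-0.0008,0],[1,0.002,-0.2424,0.1503,0.0017,-0.0008,0],[1,0.002,-0.2424,0.1503,0.0017,-0.0008,0]])

```text
clock: 5.03
position: [0.4454, -0.3179, 0.2128]
ee_rot: [1.21, 1.21, -1.21]
force: [0.2, 0.2, -0.3]
width: 0.582
```

```bash
python3 - <<'E'
from h import *
from cell import cams
plan([.446,-.318,.136],-1.5708)
o=[]
for n,x,y in(("scene",167,170),("top",363,215)):
    d=cams.get_image(n); p=cv2.cvtColor(d["pixels"],cv2.COLOR_RGB2BGR); np.savez(f"pics/{n}1.npz",**d)
    o.append(cv2.resize(p[y-40:y+40,x-40:x+40],(390,390),interpolation=cv2.INTER_CUBIC))
cv2.imwrite("pics/over.png",np.hstack(o))
E
```

```text
t 5.03 pos [ 0.4454 -0.3179  0.2128] w 0.582 F [ 0.17  0.2  -0.32]
axes x,y,z [[-0.001, 0.001, -1.0], [1.0, -0.001, -0.001], [-0.001, -1.0, -0.001]] yaw -1.572
shift [0.096  0.0008 0.0002] turn [-0.0009 -0.0009  0.0009]
```

View pics/over.png

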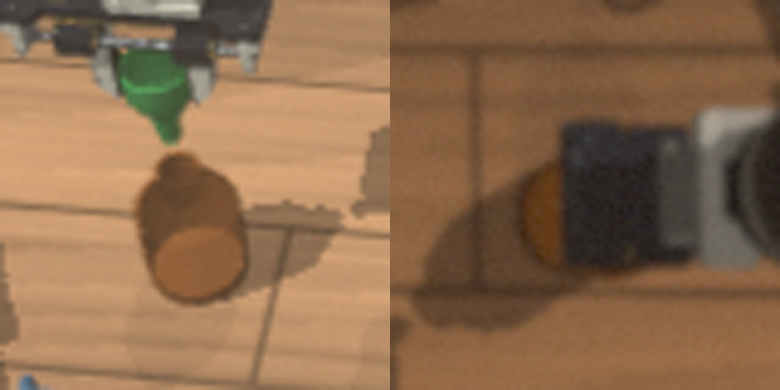

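In the scene crop the stem tip (171,138) is in line with the bottle axis (base 200,262 → neck 178,160). Descending, first to just above the shoulder contact.

Request:
step_arm(rows=[[1,0.01,0.0004,0,0,0,0],[1,0.02,0.0008,0,-0.001,-0.001,0.001],[1,0.03,0.0008,0,-0.001,-0.001,0.001],[1,0.04,0.0008,0,-0.001,-0.001,0.001],[1,0.05,0.0008,0,-0.001,-0.001,0.001],[1,0.06,0.0008,0,-0.001,-0.001,0.001],[1,0.07,0.0008,0,-0.001,-0.001,0.001],[1,0.08,0.0008,0,-0.001,-0.001,0.001],[1,0.085,0.0008,0,-0.001,-0.001,0.001],[1,0.088,0.0008,0,-0.001,-0.001,0.001],[1,0.088,0.0008,0,-0.001,-0.001,0.001]])

```text
clock: 6.05
position: [0.4464, -0.3179, 0.1426]
ee_rot: [1.208, 1.209, -1.208]
force: [0.0, 0.1, -0.5]
width: 0.581
```

```bash
python3 - <<'E'
from h import *
from cell import cams
plan([.446,-.318,.136],-1.5708)
o=[]
for n,x,y in(("scene",167,170),("top",363,215)):
    d=cams.get_image(n); p=cv2.cvtColor(d["pixels"],cv2.COLOR_RGB2BGR); np.savez(f"pics/{n}2.npz",**d)
    o.append(cv2.resize(p[y-40:y+40,x-40:x+40],(390,390),interpolation=cv2.INTER_CUBIC))
cv2.imwrite("pics/in.png",np.hstack(o))
E
```

```text
t 6.05 pos [ 0.4464 -0.3179  0.1426] w 0.581 F [ 0.02  0.12 -0.49]
axes x,y,z [[0.0, -0.001, -1.0], [1.0, 0.001, 0.0], [0.001, -1.0, 0.001]] yaw -1.57
shift [ 0.0082 -0.0005  0.0001] turn [ 0.001   0.0005 -0.0004]
```

View pics/in.png

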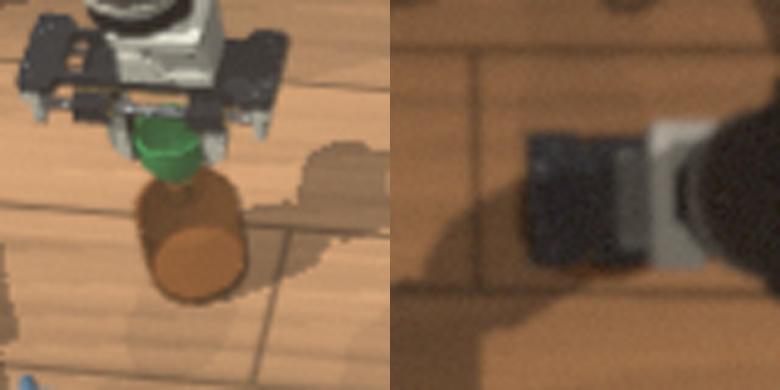

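The funnel's stem is in the neck with no force. Lowering slowly the last 7 mm.

Request:
step_arm(rows=[[1,0.002,0,0,0,0,0],[1,0.004,0,0,0,0,0],[1,0.006,0,0,0,0,0],[1,0.0075,0,0,0,0,0],[1,0.0085,0,0,0,0,0],[1,0.009,0,0,0,0,0],[1,0.009,0,0,0,0,0]])

```text
clock: 6.73
position: [0.4466, -0.318, 0.1359]
ee_rot: [1.208, 1.208, -1.208]
force: [0.5, -0.8, -0.6]
width: 0.58
```

Request:
step_arm(rows=[[1,0.0007,0,0,0,0,0],[1,0.0014,0,0,0,0,0],[1,0.002,0,0,0,0,0],[1,0.002,0,0,0,0,0]])

```text
clock: 7.07
position: [0.447, -0.3182, 0.1357]
ee_rot: [1.209, 1.207, -1.208]
force: [-4.1, 3.1, 15.1]
width: 0.58
```

Firm contact at z=0.1357, the expected height for home. Easing off and releasing.

Request:
step_arm(rows=[[1,-0.0012,0,0,0,0,0],[1,-0.0015,0,0,0,0,0],[1,-0.0015,0,0,0,0,0]])

```text
clock: 7.32
position: [0.4468, -0.3181, 0.1358]
ee_rot: [1.208, 1.208, -1.208]
force: [-1.0, 0.1, 5.0]
width: 0.584
```

Request:
step_arm(rows=[[-0.25,0,0,0,0,0,0],[-0.4,0,0,0,0,0,0],[-0.6,0,0,0,0,0,0],[-0.8,0,0,0,0,0,0],[-1,0,0,0,0,0,0],[-1,0,0,0,0,0,0],[-1,0,0,0,0,0,0],[-1,0,0,0,0,0,0]])

```text
clock: 7.98
position: [0.4466, -0.318, 0.1355]
ee_rot: [1.208, 1.208, -1.208]
force: [0.3, -0.3, 0.5]
width: 0.996
```

```bash
python3 - <<'E'
from h import *
from cell import cams
plan([.4464,-.318,.26],-1.5708)
o=[]
for n,x,y in(("scene",167,170),("top",363,215)):
    d=cams.get_image(n); p=cv2.cvtColor(d["pixels"],cv2.COLOR_RGB2BGR); np.savez(f"pics/{n}2.npz",**d)
    o.append(cv2.resize(p[y-40:y+40,x-40:x+40],(390,390),interpolation=cv2.INTER_CUBIC))
cv2.imwrite("pics/rel.png",np.hstack(o))
E
```

```text
t 7.98 pos [ 0.4466 -0.318   0.1355] w 0.996 F [ 0.31 -0.34  0.52]
axes x,y,z [[0.001, -0.001, -1.0], [1.0, 0.001, 0.001], [0.001, -1.0, 0.001]] yaw -1.57
shift [-1.557e-01 -1.000e-04  1.000e-04] turn [ 0.001   0.0008 -0.001 ]
```

View pics/rel.png

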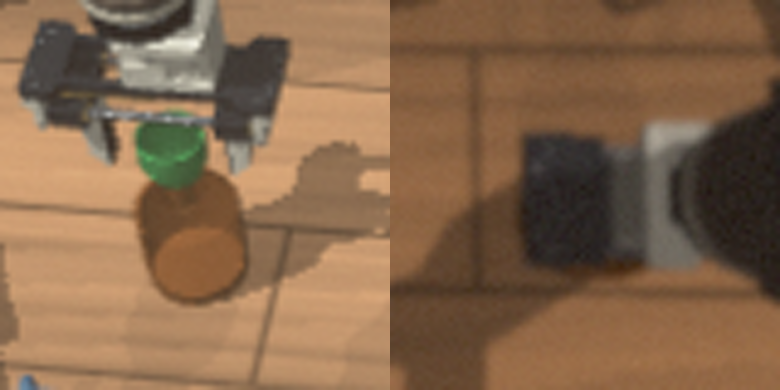

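The fingers are open and the funnel stands upright in the neck (scene crop, rim at 172,150). Rising straight up, then checking.

Request:
step_arm(rows=[[-1,-0.01,0,0,0,0,0],[-1,-0.03,0,0,0,0,0],[-1,-0.06,0,0,0,0,0],[-1,-0.1,0,0,0,0,0],[-1,-0.14,0,0,0,0,0],[-1,-0.17,0,0,0,0,0],[-1,-0.18,0,0,0,0,0],[-1,-0.18,0,0,0,0,0]])

```text
clock: 8.75
position: [0.4475, -0.3185, 0.2823]
ee_rot: [1.208, 1.203, -1.206]
force: [0.3, 0.9, -0.8]
width: 0.998
```

```bash
python3 - <<'E'
from h import *
plan([.527,.254,.275],-1.5708)
E
```

```text
t 8.75 pos [ 0.4475 -0.3185  0.2823] w 0.998 F [ 0.27  0.88 -0.83]
axes x,y,z [[0.005, -0.003, -1.0], [1.0, 0.001, 0.005], [0.001, -1.0, 0.003]] yaw -1.57
shift [ 0.0073  0.1    -0.7155] turn [ 0.001   0.0032 -0.005 ]
```

Request:
step_arm(rows=[[-1,0,0.1,-0.7155,0,0,0],[-1,0,0.1,-0.7155,0,0,0],[-1,0,0.1,-0.7155,0,0,0],[-1,0,0.1,-0.7155,0,0,0],[-1,0,0.1,-0.7155,0,0,0],[-1,0,0.1,-0.7155,0,0,0],[-1,0,0.1,-0.7155,0,0,0],[-1,0,0.1,-0.7155,0,0,0],[-1,0,0.1,-0.7155,0,0,0],[-1,0,0.1,-0.7155,0,0,0],[-1,0,0.1,-0.7155,0,0,0],[-1,0,0.1,-0.7155,0,0,0]])

```text
clock: 9.75
position: [0.5143, 0.179, 0.2776]
ee_rot: [1.207, 1.209, -1.21]
force: [1.8, -0.1, -0.0]
width: 1.0
```

```bash
python3 - <<'E'
from h import *
from cell import cams,status
plan([.527,.254,.275],-1.5708); print(status.observe()["joints"])
d=cams.get_image("scene"); cv2.imwrite("pics/mid.png",cv2.resize(cv2.cvtColor(d["pixels"],cv2.COLOR_RGB2BGR)[130:230,130:350],(792,360)))
C=cloud(d).reshape(-1,3)
def near(x,y,r,z0,z1): k=(np.hypot(C[:,0]-x,C[:,1]-y)<r)&(C[:,2]>z0)&(C[:,2]<z1); return C[k]
P=near(.446,-.318,.05,.155,.18); print(len(P),P.mean(0),(P.max(0)+P.min(0))/2,np.ptp(P,axis=0))
E
```

```text
t 9.75 pos [0.5143 0.179  0.2776] w 1.0 F [ 1.84 -0.08 -0.04]
axes x,y,z [[-0.001, -0.002, -1.0], [1.0, 0.001, -0.001], [0.001, -1.0, 0.002]] yaw -1.57
shift [ 0.0031  0.0159 -0.0937] turn [0.0009 0.0016 0.0009]
[-0.16623394  0.2925986  -0.34606731  1.6707298   0.10627666  1.19828255
 -2.10752063]
80 [ 0.44992606 -0.31807127  0.16197034] [ 0.44787954 -0.31938753  0.16314451] [0.05851509 0.05431238 0.01596598]
```

View pics/mid.png

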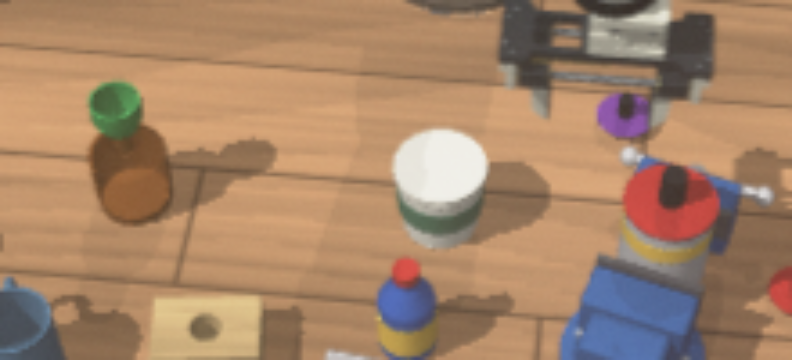

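The funnel stands upright in the bottle at (115,108) of this enlarged crop, the block is empty, and the tub and oil bottle are untouched. Continuing to the lid.

Request:
step_arm(rows=[[-1,0,0.014,-0.05,0,0,0],[-1,0.003,0.014,-0.08,0,0,0],[-1,0.003,0.014,-0.08,0,0,0],[-1,0.003,0.014,-0.08,0,0,0],[-1,0.003,0.014,-0.08,0,0,0],[-1,0.003,0.014,-0.08,0,0,0]])

```text
clock: 10.3
position: [0.5263, 0.2396, 0.2761]
ee_rot: [1.208, 1.207, -1.211]
force: [0.2, -0.4, -0.2]
width: 1.002
```

```bash
python3 - <<'E'
from h import *
plan([.528,.254,.183],-1.5708)
E
```

```text
t 10.3 pos [0.5263 0.2396 0.2761] w 1.002 F [ 0.15 -0.39 -0.16]
axes x,y,z [[0.0, -0.002, -1.0], [1.0, -0.001, 0.0], [-0.001, -1.0, 0.002]] yaw -1.572
shift [ 0.1163  0.002  -0.0182] turn [-0.0007  0.002  -0.0003]
```

Request:
step_arm(rows=[[-1,0,0.002,-0.0182,0,0.002,0],[-1,0.015,0.002,-0.0182,0,0.002,0],[-1,0.04,0.002,-0.0182,0,0.002,0],[-1,0.065,0.002,-0.0182,0,0.002,0],[-1,0.085,0.002,-0.0182,0,0.002,0],[-1,0.1,0.002,-0.0182,0,0.002,0],[-1,0.11,0.002,-0.0182,0,0.002,0],[-1,0.115,0.002,-0.0182,0,0.002,0],[-1,0.115,0.002,-0.0182,0,0.002,0],[-1,0.115,0.002,-0.0182,0,0.002,0]])

```text
clock: 11.13
position: [0.5283, 0.256, 0.1852]
ee_rot: [1.211, 1.209, -1.207]
force: [-1.1, 0.5, 0.0]
width: 0.997
```

```bash
python3 - <<'E'
from h import *
from cell import cams
plan([.528,.254,.183],-1.5708)
d=cams.get_image("scene"); cv2.imwrite("pics/lid1.png",cv2.resize(cv2.cvtColor(d["pixels"],cv2.COLOR_RGB2BGR)[140:230,265:385],(800,600),interpolation=cv2.INTER_CUBIC))
E
```

```text
t 11.13 pos [0.5283 0.256  0.1852] w 0.997 F [-1.09  0.55  0.02]
axes x,y,z [[0.002, 0.002, -1.0], [1.0, 0.001, 0.002], [0.001, -1.0, -0.002]] yaw -1.57
shift [ 0.0028 -0.0004  0.0025] turn [ 0.0007 -0.0015 -0.0016]
```

View pics/lid1.png

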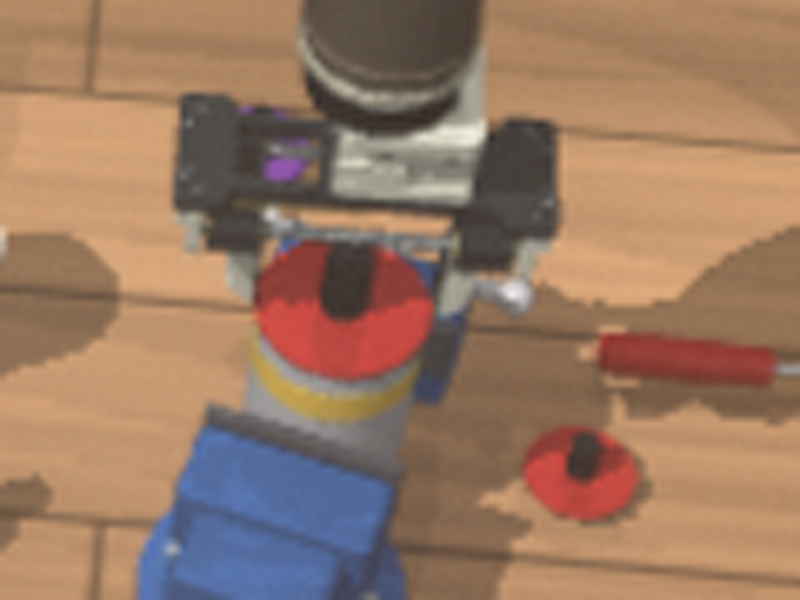

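The fingers straddle the black knob (345,280) and the lid lies flat. Lowering slightly, then gripping firmly.

Request:
step_arm(rows=[[-1,0.0028,0,0.002,0,-0.001,-0.001],[-1,0.0028,0,0.002,0,-0.001,-0.001],[0,0.0028,0,0.002,0,-0.001,-0.001],[1,0.0028,0,0.002,0,-0.001,-0.001],[1,0.0028,0,0.002,0,-0.001,-0.001],[1,0.0028,0,0.002,0,-0.001,-0.001],[1,0.0028,0,0.002,0,-0.001,-0.001],[1,0.0028,0,0.002,0,-0.001,-0.001],[1,0.0028,0,0.002,0,-0.001,-0.001],[1,0.0028,0,0.002,0,-0.001,-0.001],[1,0.0028,0,0.002,0,-0.001,-0.001],[1,0.0028,0,0.002,0,-0.001,-0.001]], newtons=50)

```text
clock: 12.18
position: [0.528, 0.2543, 0.1824]
ee_rot: [1.209, 1.21, -1.208]
force: [-0.0, -0.3, 0.1]
width: 0.32
```

```bash
python3 - <<'E'
from h import *
plan([.528,.254,.183],-1.5708)
E
```

```text
t 12.18 pos [0.528  0.2543 0.1824] w 0.32 F [-0.01 -0.28  0.11]
axes x,y,z [[-0.0, 0.0, -1.0], [1.0, 0.001, -0.0], [0.001, -1.0, -0.0]] yaw -1.57
shift [-0.0007 -0.      0.0004] turn [ 0.001  -0.0002  0.    ]
```

Request:
step_arm(rows=[[1,0,0,0,0,0,0],[1,0,0,0,0,0,0],[1,0,0,0,0,0,0],[1,0,0,0,0,0,0]])

```text
clock: 12.52
position: [0.528, 0.255, 0.1825]
ee_rot: [1.209, 1.211, -1.207]
force: [0.3, 4.0, -1.4]
width: 0.276
```

Gripped (25.4 mm). Pulling slowly, straight up.

Request:
step_arm(rows=[[1,-0.0008,0,0,0,0,0],[1,-0.0016,0,0,0,0,0],[1,-0.0024,0,0,0,0,0],[1,-0.0032,0,0,0,0,0],[1,-0.004,0,0,0,0,0],[1,-0.004,0,0,0,0,0]])

```text
clock: 13.02
position: [0.5275, 0.2539, 0.1851]
ee_rot: [1.207, 1.21, -1.21]
force: [0.5, 3.0, -11.0]
width: 0.273
```

Request:
step_arm(rows=[[1,-0.0008,0,0,0,0,0],[1,-0.0016,0,0,0,0,0],[1,-0.0024,0,0,0,0,0],[1,-0.0032,0,0,0,0,0],[1,-0.004,0,0,0,0,0],[1,-0.004,0,0,0,0,0]])

```text
clock: 13.52
position: [0.5281, 0.2546, 0.1895]
ee_rot: [1.209, 1.21, -1.208]
force: [-3.2, 2.5, -3.9]
width: 0.275
```

```bash
python3 - <<'E'
from h import *
from cell import cams
plan([.528,.254,.209],-1.5708)
d=cams.get_image("scene"); cv2.imwrite("pics/lid2.png",cv2.resize(cv2.cvtColor(d["pixels"],cv2.COLOR_RGB2BGR)[140:230,265:385],(800,600),interpolation=cv2.INTER_CUBIC))
E
```

```text
t 13.52 pos [0.5281 0.2546 0.1895] w 0.275 F [-3.16  2.46 -3.91]
axes x,y,z [[0.001, 0.001, -1.0], [1.0, 0.001, 0.001], [0.001, -1.0, -0.001]] yaw -1.57
shift [-0.0243 -0.0001  0.0007] turn [ 0.0011 -0.0006 -0.0007]
```

View pics/lid2.png

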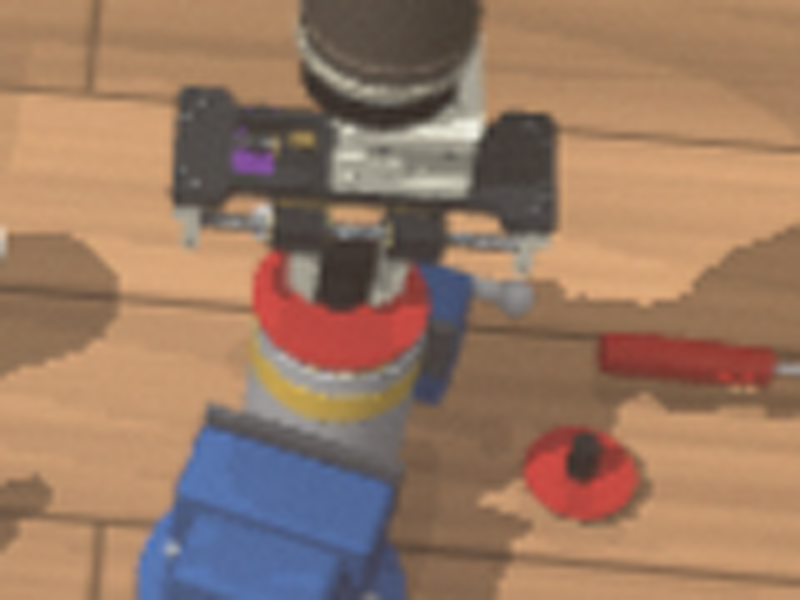

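The lid has risen about 7 mm, the gap shows under it (340,365), and the force is falling, so the seal has given way. Continuing to 28 mm.

Request:
step_arm(rows=[[1,-0.002,0,0,0,0,0],[1,-0.0045,0,0,0,0,0],[1,-0.007,0,0,0,0,0],[1,-0.01,0,0,0,0,0],[1,-0.013,0,0,0,0,0],[1,-0.016,0,0,0,0,0],[1,-0.019,0,0,0,0,0],[1,-0.022,0,0,0,0,0],[1,-0.024,0,0,0,0,0],[1,-0.0255,0,0,0,0,0],[1,-0.026,0,0,0,0,0],[1,-0.026,0,0,0,0,0]])

```text
clock: 14.57
position: [0.528, 0.2542, 0.2097]
ee_rot: [1.209, 1.21, -1.208]
force: [-0.2, -0.3, -3.0]
width: 0.27
```

Request:
step_arm(rows=[[1,0,0,0,0,0,0],[1,0,0,0,0,0,0],[1,0,0,0,0,0,0],[1,0,0,0,0,0,0],[1,0,0,0,0,0,0],[1,0,0,0,0,0,0]])

```text
clock: 15.07
position: [0.528, 0.2543, 0.2096]
ee_rot: [1.208, 1.21, -1.208]
force: [-0.2, -0.2, -2.5]
width: 0.275
```

```bash
python3 - <<'E'
from h import *
from cell import cams
plan([.528,.254,.2105],-1.5708)
d=cams.get_image("scene"); p=cv2.cvtColor(d["pixels"],cv2.COLOR_RGB2BGR)
cv2.imwrite("pics/lid3.png",np.hstack([cv2.resize(p[140:230,265:355],(400,400),interpolation=cv2.INTER_CUBIC),cv2.resize(p[145:225,130:210],(400,400),interpolation=cv2.INTER_CUBIC)]))
hsv=cv2.cvtColor(d["pixels"],cv2.COLOR_RGB2HSV); C=cloud(d)
m=(cv2.inRange(hsv,(0,140,60),(6,255,255))|cv2.inRange(hsv,(172,140,60),(180,255,255)))>0
P=C[m]; P=P[(np.hypot(P[:,0]-.528,P[:,1]-.254)<.06)&(P[:,2]>.16)]
# lid top: plane fit
Q=P[P[:,2]>np.median(P[:,2])-.006]; A=np.c_[Q[:,:2]-[.528,.254],np.ones(len(Q))]; print("lid top plane (slope x,y,z)",np.linalg.lstsq(A,Q[:,2],rcond=None)[0],len(Q),np.ptp(Q[:,:2],axis=0))
C=C.reshape(-1,3);k=(np.hypot(C[:,0]-.446,C[:,1]+.318)<.05)&(C[:,2]>.155)&(C[:,2]<.18);P=C[k]; print("funnel rim",len(P),(P.max(0)+P.min(0))/2,np.percentile(P[:,2],[50,90]))
k=(np.hypot(C[:,0]-.446,C[:,1]+.318)<.05)&(C[:,2]>.06)&(C[:,2]<.18);P=C[k];np.set_printoptions(suppress=True)
d=cams.get_image("top"); p=cv2.cvtColor(d["pixels"],cv2.COLOR_RGB2BGR); cv2.imwrite("pics/end_top.png",p)
hsv=cv2.cvtColor(d["pixels"],cv2.COLOR_RGB2HSV); m=cv2.inRange(hsv,(45,70,20),(90,255,255)); w=np.zeros_like(m); cv2.circle(w,(370,215),35,255,-1); m&=w
g=max(cv2.findContours(m,cv2.RETR_EXTERNAL,cv2.CHAIN_APPROX_NONE)[0],key=cv2.contourArea); e=cv2.minEnclosingCircle(g); print("top funnel",e,onz(d,[e[0]],.165))
C=cloud(d).reshape(-1,3);k=(np.hypot(C[:,0]-.446,C[:,1]+.318)<.05)&(C[:,2]>.155)&(C[:,2]<.18);P=C[k]; print("top rim",len(P),(P.max(0)+P.min(0))/2,np.percentile(P[:,2],[50,90]))
E
```

```text
t 15.07 pos [0.528  0.2543 0.2096] w 0.275 F [-0.16 -0.23 -2.53]
axes x,y,z [[-0.0, 0.0, -1.0], [1.0, 0.001, -0.0], [0.001, -1.0, -0.0]] yaw -1.57
shift [-0.0011  0.      0.0003] turn [ 0.001  -0.0001  0.0001]
lid top plane (slope x,y,z) [ 0.04939231 -0.003423    0.2035807 ] 227 [0.07635747 0.09044535]
funnel rim 80 [ 0.44849213 -0.31889732  0.1643828 ] [0.16213445 0.16929821]
top funnel ((376.1487731933594, 216.85609436035156), 9.393095016479492) [[ 0.44673088 -0.31581403  0.165     ]]
top rim 99 [ 0.44643396 -0.31796057  0.16358913] [0.16360961 0.16684054]
```

View pics/lid3.png

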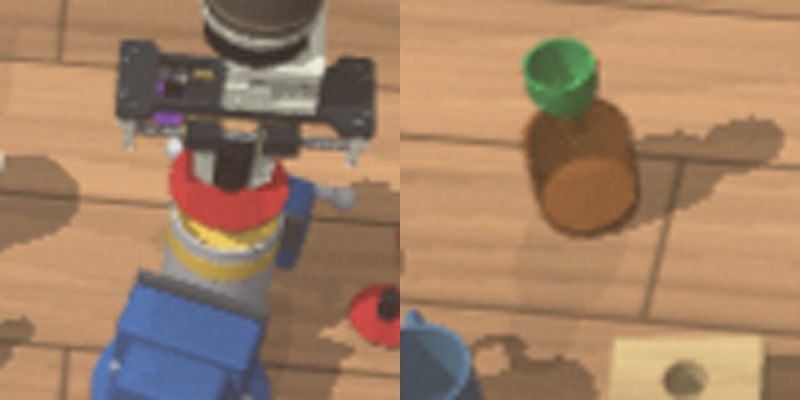

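View pics/end_top.png

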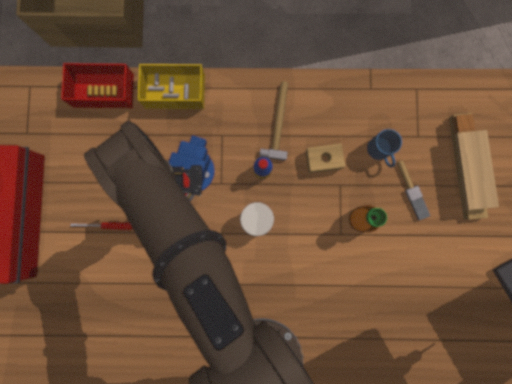

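The lid is level with its top at z≈0.2036, about 27.5 mm open. The measured 2.5 N is about the lid's weight. The funnel rim sits at z≈0.165 over the mouth, as expected. Handing in.

```bash
python3 -c "
from cell import arm
print(arm.sign_off())"
```

```text
the job is handed in; nothing more can be done
None
```

I seated the funnel in the neck of the amber bottle and let go of it. I then pulled the red lid straight up until the seal gave way. I handed the job in at about 15 s with the lid still held, roughly 27 mm open; no verdict was reported.

**Last checks, all before handing in:**
- **Funnel:** Its rim centre measured (0.446, -0.318) from the top camera and (0.448, -0.319) from the scene camera. The bottle mouth had been found at about (0.446, -0.318). The rim top was at about z = 0.165, the height expected when fully home. The funnel and bottle both look upright in the picture.
- **Lid:** The tool had risen 27 mm since gripping and the lid top was at about z = 0.204. That puts the underside about 27 mm above the rim, over the pot's axis. The wrist force had settled at 2.5 N, about the lid's weight, so it is hanging free.
- **Other things:** In the last top view the tub, oil bottle, mug, hammer and paintbrush look where they were. The driver is partly hidden by the arm; the part that shows has not moved.

**Disagreements:**
- **Camera offset:** The two cameras differed by 2 to 5 mm in x throughout. I used values between them.
- **Lid tilt:** A plane fitted to the lid top sloped by about 0.05 rad along x. The lid was partly hidden, so I take this as edge noise; it is within the 0.15 rad limit either way.

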